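Fit the last leg of a plant stand

ROBOT

A 6-joint arm with a two-finger parallel gripper is mounted at the origin on the work surface. World frame = base frame: x ahead of the robot, y to its left, z up, the work surface at z = 0. Lengths are in mm, angles in rad, forces in N, time in s.
With the tool pointing down it reaches from about 275 to 825 mm from the base axis. Payload 5.2 kg.
Tool frame: the origin (TCP) lies at the very end of the fingers, on their centre line; the grasp point (between the pads) lies r.grasp_offset behind it (r.grasp_offset is the distance from the TCP to the grasp point, in mm); y points along the fingers, z is the direction in which the jaws open and shut, and the axes are right-handed (so a half turn about y gives the same grasp; the last joint's range is limited). The gripper opens to 93 mm and grips with 3 to 60 N. Pads are 15 mm wide; open, the fingers measure 128 mm over their backs; the gripper's body (75 mm by 188 mm) begins 65 mm behind the grasp point.
Start: joints at [-0.203, 0.259, 1.535, -0, 1.348, -0.203], TCP at [550.005, 0.023, 218.653] pointing down, gripper open.
Joint ranges: [-3.14, 3.14], [-0.91, 2.08], [0.19, 2.58], [-1.22, 4.36], [0.22, 2.71], [-3.12, 3.12]. Speed limits (rad/s): [2.57, 2.57, 3.14, 3.14, 3.14, 3.14].

INTERFACE

Orientations are given as a unit quaternion [w, x, y, z].
In Python, from rig import r gives the robot as it stands.
- The arm moves only by the shell command python3 -m inch 'ROWS' [FORCE]. ROWS is JSON, a list of rows, each an object with "turn": the turn, a rotation vector about the tool's x, y, z in rad, a list of three; "travel": the shift along the tool's x, y, z in m, a list of three; "fingers": the finger opening in m, from 0 to 0.093. A call has 1 to 20 rows; each row is the pose to reach, as a shift and turn from the pose measured when the call began, along the tool's axes at that moment; what a row does not reach only later rows make up. A row lasts 1/8 s, in which the tool goes at most 62.5 mm and 10.7 degrees, less where a joint would pass 70% of its speed; a pose out of reach is approached as far as the arm can. A call with a gripper value outside its range is refused whole. The fingers move at their own pace and stop on an object; FORCE is the grip in N (left out, the last holds). Time passes only in rows, so rows that repeat a pose let the fingers close. It gives the time, the measured TCP pose, the force and the opening at its end, in the units of the state.
- r.read_state(): the state, without advancing time (a new reading comes with each control period).
- r.camera(name): name is "scene" or "side" or "wrist"; returns a dict with "image" (480x640x3 uint8, red, green, blue), "intrinsics" (3x3 intrinsics, pixels), "k1" (the pictures are not rectified: a ray, as slopes to the right and down, at radius r is drawn at 1 + k1 r^2 times it, then the intrinsics apply), "xyz" and "attitude" of the camera in the world; the wrist camera has in their place "mount" (4x4, takes a point from camera to tool coordinates, whose origin is the TCP and whose axes are the tool frame's). Camera axes: x right, y up, looking along -z (the intrinsics and any distortion apply to the point x, -y, -z); pixel columns grow to the right and rows downward; lengths in mm; the calibration is good to about 2 mm. A picture is of the moment at which its call begins: read the wrist's pose just before it. There is no depth.
- r.close_job(): hands the job in, once; it reports no verdict.
The state is a dict: "t": time; "qpos": joint angles; "joint_velocities": joint speeds; "effort": joint torques, N m; "eef_pos": TCP position; "eef_rot": TCP orientation; "wrist_force": force on the tool from outside, world axes, zero at the start; "ft_torque": the same for the moment, N m; "width": finger opening in mm.
Only numpy, scipy, OpenCV 4.12 (cv2) and the standard library are available. Lean on these libraries where they do the work, as an engineer would, in place of code of your own. Each camera call takes 0.05 s, during which the arm holds its last target. There are 200 camera calls.

TASK

The small plant stand lies upside down on the bench with three legs fitted and one mortise still empty. Pick up the loose leg, turn it to suit, plug its tenon into the empty mortise and push it fully home, so that its shoulders sit flush on the board and it stands square like the other three; then let go. Leave the tape measure, the offcut, the notched block and the plastic tub where they are.

Things in the scene. Friction and masses are not known exactly. Their poses are not given: they have to be found in the camera images.
- leg: Loose light-wood leg, 48 x 34 mm in plan, 70 mm tall, plus a centred tenon 38 x 24 mm, 25 mm long, below it (95 mm in all, 0.1 kg). Starts upright on the bench, standing on its tenon. Origin: centre of the tenon's lower end; z up (shoulder at 25 mm, top at 95 mm), x along the 48 and 38 mm sides, y along the 34 and 24 mm sides. Fits either way round (half turn about z).
- stand: Plant stand, upside down, fixed to the bench, at any yaw: flat light-wood board 200 x 200 x 36 mm with three fitted legs 48 (along x) x 34 mm, tops 106 mm above the bench, at (-60,+60), (+60,-60), (-60,-60) mm. Origin: centre of the board's underside, on the bench; x, y along its edges, z up.
- mortise (a point): Centre of the empty mortise's mouth, in the board's upper face (36 mm above the bench), at (+60,+60) mm in the stand's frame; same axes. Blind rectangular hole 40 mm along x by 26 mm along y (1 mm clearance each side of the tenon), 28 mm deep, 2 mm chamfer at the mouth. With the leg fully home its origin is 25 mm below this point.
- tape: Bystander: tape measure, 80 x 37 mm in plan, 57 mm tall, red and black. Origin: centre of its underside.
- offcut: Bystander: dark wood offcut, 46 x 46 x 40 mm tall. Origin: centre of its underside.
- notched: Bystander: small L-shaped plywood block, 60 x 35 mm in plan, 50 mm tall at its +x end, 22 mm elsewhere. Origin: centre of its underside.
- tub: Bystander: open clear plastic tub, 100 x 150 mm in plan, 55 mm tall. Origin: centre of its underside.
There are look-alikes about, which are no part of the job. Of the things that look like the leg, the largest one is meant.

How it is judged:
By the outcome, as a careful person would: the job done as asked, in the order asked, and still so for the second after the job is handed in, with the robot touching nothing.
It also fails if it takes over 38 s, if anything falls off the work surface, if the arm or the gripper's body presses on something with over 40 N, if the wrist force passes 120 N, or if a joint passes its speed limit or range.

## Working session

There is one attempt and no reset: what is moved stays moved. The work goes in short steps, Python scripts to look and compute and a shell command to move; the robot and the scene stay as the last step left them, time stands still between calls to the robot, and variables do not carry over. Pictures are saved under pics/ and viewed, about 8 in all and at most 12, crops included, and the job is handed in when it is done.

```bash
ls; mkdir -p pics; python3 - <<'E'
from rig import r
import cv2,pickle
s=r.read_state();print({k:s[k] for k in('t','eef_pos','eef_rot','width')},r.grasp_offset)
for n in('scene','side','wrist'):
    c=r.camera(n);cv2.imwrite(f'pics/{n}0.png',c['image'][:,:,::-1]);pickle.dump((s,c),open(f'{n}0.pkl','wb'))
    print({k:v for k,v in c.items() if k!='image'})
E
```

```text
pics
{'t': 0.0, 'eef_pos': array([5.49468279e+02, 1.18463488e-01, 2.17831343e+02]), 'eef_rot': array([ 0.49965869, -0.50034297,  0.50052088, -0.49947668]), 'width': 92.90860536616249} 18.8
{'intrinsics': array([[597.70639283,   0.        , 321.11585511],
       [  0.        , 597.70639283, 240.79711206],
       [  0.        ,   0.        ,   1.        ]]), 'k1': 0.04499125209741005, 'xyz': array([1104.87792853,  286.24932305, 1155.04040719]), 'attitude': array([0.44906246, 0.11850104, 0.23933362, 0.85265458])}
{'intrinsics': array([[548.20771483,   0.        , 315.37276205],
       [  0.        , 548.20771483, 238.9045998 ],
       [  0.        ,   0.        ,   1.        ]]), 'k1': -0.09017551908482699, 'xyz': array([ 266.73321088, -787.64149493,  903.73189196]), 'attitude': array([ 0.91451328,  0.35048073, -0.0667192 , -0.19072826])}
{'intrinsics': array([[429.24466288,   0.        , 320.64825764],
       [  0.        , 429.24466288, 234.32861594],
       [  0.        ,   0.        ,   1.        ]]), 'k1': -0.04539513936794923, 'mount': array([[ 4.57857085e-04, -9.70832351e-01, -2.39758913e-01,
        -6.72411921e+01],
       [ 1.33035958e-04,  2.39758995e-01, -9.70832430e-01,
        -1.65218358e+02],
       [ 9.99999886e-01,  4.12605950e-04,  2.38930966e-04,
         9.92874439e-01],
       [ 0.00000000e+00,  0.00000000e+00,  0.00000000e+00,
         1.00000000e+00]])}
```

View pics/scene0.png

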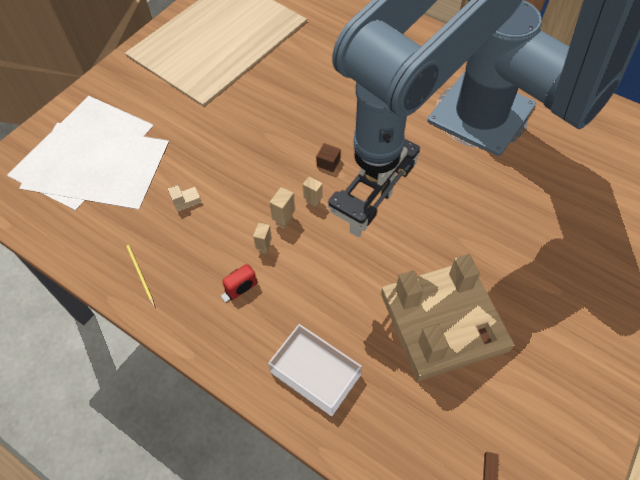

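View pics/side0.png

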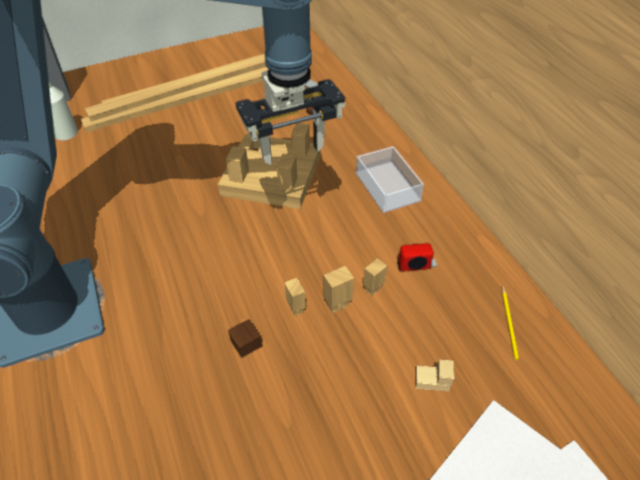

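The scene image shows the leg, the largest of three, at about (283,205). The look-alikes are at (313,190) and (262,237), and the empty mortise is at (487,333). The side image shows the leg at (338,287). Next I'll enlarge both.

```bash
cat > h.py <<'E'
import numpy as np,cv2,pickle
from scipy.spatial.transform import Rotation as R
def rot(q): return R.from_quat(np.roll(q,-1)).as_matrix()
def pose(s,c):
    if 'mount' in c:
        M=np.array(c['mount']);Rt=rot(s['eef_rot']);return Rt@M[:3,:3],Rt@M[:3,3]+s['eef_pos']
    return rot(c['attitude']),np.array(c['xyz'])
def proj(s,c,P):
    A,o=pose(s,c);p=(np.atleast_2d(P)-o)@A;m=p[:,:2]*[1,-1]/-p[:,2:]
    m=m*(1+c['k1']*(m**2).sum(1,keepdims=True));K=c['intrinsics'];return m*[K[0,0],K[1,1]]+K[:2,2]
def ray(s,c,uv,z):
    A,o=pose(s,c);K=c['intrinsics'];d=(np.atleast_2d(uv)-K[:2,2])/[K[0,0],K[1,1]];m=d.copy()
    for _ in range(20): m=d/(1+c['k1']*(m**2).sum(1,keepdims=True))
    v=np.c_[m[:,0],-m[:,1],-np.ones(len(m))]@A.T
    return o+v*((z-o[2])/v[:,2])[:,None]
def load(n): return pickle.load(open(n+'.pkl','rb'))
def crop(img,x,y,w,h,f): return cv2.resize(img[y:y+h,x:x+w],None,fx=f,fy=f,interpolation=cv2.INTER_CUBIC)
E
python3 - <<'E'
from h import *
a=cv2.imread('pics/scene0.png');b=cv2.imread('pics/side0.png')
o=np.zeros((600,800,3),np.uint8)
o[:,:400]=cv2.resize(crop(a,253,165,80,120,5),(400,600))
o[:,400:]=cv2.resize(crop(b,298,240,80,120,5),(400,600))
cv2.imwrite('pics/leg.png',o)
cv2.imwrite('pics/stand.png',crop(a,370,240,160,150,4)[:600])
E
```

```text
(no output)
```

View pics/leg.png

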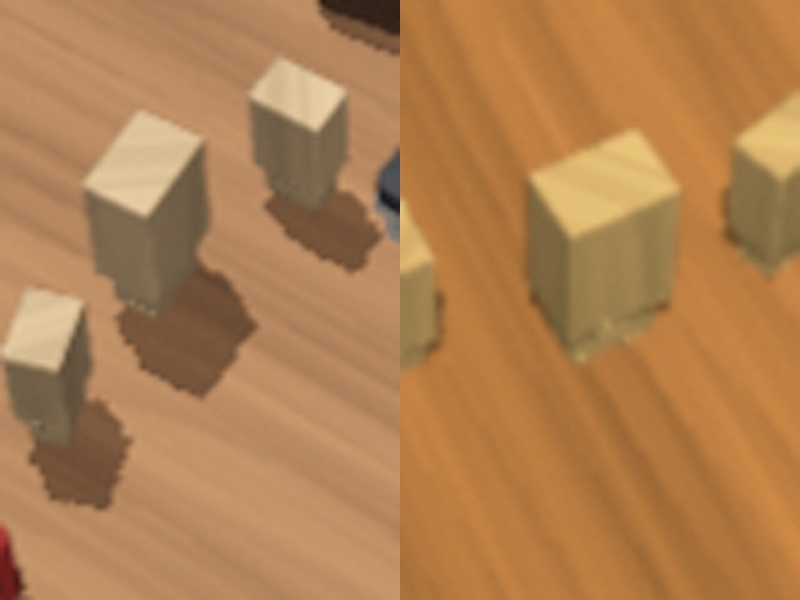

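View pics/stand.png

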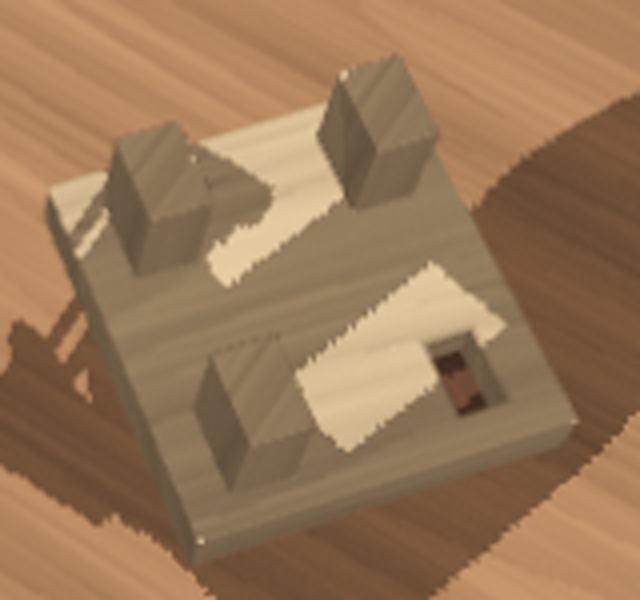

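```bash
python3 - <<'E'
from h import *
from scipy.optimize import least_squares
s,c=load('scene0');s2,c2=load('side0')
L1=np.array([[142,111],[205,140],[148,216],[85,183]])/5+[253,165]
L2=(np.array([[527,178],[635,130],[680,187],[573,236]])-[400,0])/5+[298,240]
for p in (ray(s,c,L1,95),ray(s2,c2,L2,95)):
    print(p[:,:2].round(1).tolist(),'ctr',p.mean(0).round(1),'sides',[round(float(np.linalg.norm(p[i]-p[i-3])),1) for i in range(4)],
     'dir',[round(float(np.degrees(np.arctan2(*(p[(i+1)%4]-p[i])[1::-1]))),1) for i in range(4)])
B=np.array([[48,195],[197,545],[577,422]])/4+[370,240]
M=np.array([[425,345],[475,332],[510,402],[458,418]])/4+[370,240]
b=ray(s,c,B,36);m=ray(s,c,M,36)
for p in(b,m):print(p[:,:2].round(1).tolist(),'sides',[round(float(np.linalg.norm(p[(i+1)%len(p)]-p[i])),1) for i in range(len(p))],'dir',[round(float(np.degrees(np.arctan2(*(p[(i+1)%len(p)]-p[i])[1::-1]))),1) for i in range(len(p))])
print('stand ctr',(b[0]+b[2])/2,'mort ctr',m.mean(0))
E
```

```text
[[525.6, -236.4], [522.7, -204.4], [568.7, -201.2], [570.2, -233.9]] ctr [ 546.8 -219.    95. ] sides [32.1, 46.1, 32.7, 44.6] dir [95.2, 4.0, -87.4, -176.8]
[[521.5, -210.3], [568.3, -205.8], [571.9, -237.2], [526.0, -241.8]] ctr [ 546.9 -223.8   95. ] sides [47.0, 31.7, 46.1, 31.8] dir [5.5, -83.4, -174.3, 98.2]
[[585.0, 63.2], [703.5, 219.4], [544.6, 340.9]] sides [196.1, 200.0, 280.6] dir [52.8, 142.6, -81.7]
[[550.1, 261.8], [529.7, 279.0], [553.6, 309.7], [575.5, 292.5]] sides [26.7, 38.8, 27.8, 39.9] dir [139.7, 52.1, -38.0, -129.6]
stand ctr [564.80437764 202.06142489  36.        ] mort ctr [552.21744836 285.75818995  36.        ]
```

The leg's centre is about (547,-221.5) and its yaw about 5°, with sides within 2–3 mm of nominal. The stand's yaw is about 52.6° and the mortise is at about (553,286), where two estimates agree to 1 mm. I'll move above the leg with the jaws across its 34 mm side, then check with the wrist camera.

```bash
python3 -m inch '[{"turn":[0,0.185,0],"travel":[0.028,0,0],"fingers":0.093},{"turn":[0,0.37,0],"travel":[0.056,0,0],"fingers":0.093},{"turn":[0,0.555,0],"travel":[0.084,0,0],"fingers":0.093},{"turn":[0,0.74,0],"travel":[0.112,0,0],"fingers":0.093},{"turn":[0,0.925,0],"travel":[0.14,0,0],"fingers":0.093},{"turn":[0,1.11,0],"travel":[0.168,0,0],"fingers":0.093},{"turn":[0,1.295,0],"travel":[0.196,0,0],"fingers":0.093},{"turn":[0,1.484,0],"travel":[0.2215,0,-0.0025],"fingers":0.093},{"turn":[0,1.484,0],"travel":[0.2215,0,-0.0025],"fingers":0.093},{"turn":[0,1.484,0],"travel":[0.2215,0,-0.0025],"fingers":0.093},{"turn":[0,1.484,0],"travel":[0.2215,0,-0.0025],"fingers":0.093}]' 40
python3 - <<'E'
from h import *;from rig import r
s=r.read_state();c=r.camera('wrist');pickle.dump((s,c),open('w1.pkl','wb'));cv2.imwrite('pics/w1.png',c['image'][:,:,::-1])
print(s['t'],s['eef_pos'],rot(s['eef_rot']).round(3).tolist(),s['qpos'])
E
```

```text
t: 1.52
eef_pos: [547.1, -220.3, 218.0]
eef_rot: [0.031, -0.032, 0.707, -0.706]
wrist_force: [0.9, 0.2, 0.6]
width: 93.4
1.525 [ 547.14550486 -220.32096555  217.95649704] [[-0.996, -0.002, 0.089], [-0.089, 0.001, -0.996], [0.001, -1.0, -0.001]] [-5.71636681e-01  3.31638729e-01  1.43559419e+00 -2.30108285e-04
  1.37600161e+00  9.09733281e-01]
```

View pics/w1.png

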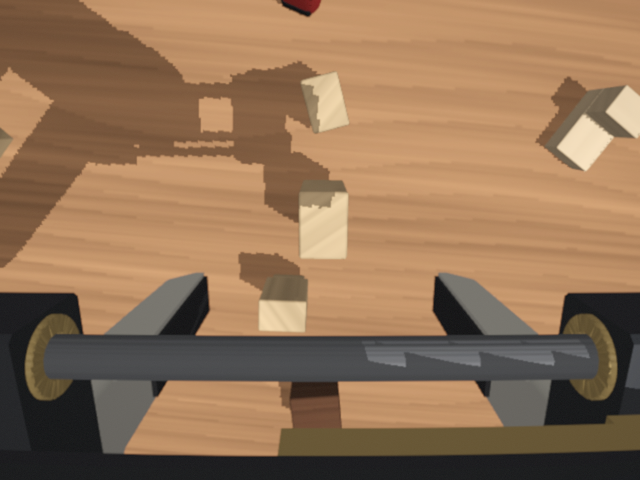

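The wrist view shows the leg's top at columns 299–348 and rows ~192–259, nearly square to the image. The jaw fingers are at either side of the picture.

```bash
python3 - <<'E'
from h import *
s,c=load('w1')
a=c['image'][:,:,::-1];cv2.imwrite('pics/w1c.png',crop(a,270,160,110,120,5))
p=ray(s,c,[[299,192],[347,192],[348,259],[300,259],[299,181],[347,181]],95);print(p[:,:2].round(1).tolist(),p[:4].mean(0))
for x,y,yaw in((547,-221.5,5),):
    C,S=np.cos(np.radians(yaw)),np.sin(np.radians(yaw))
    q=np.array([[x+C*i-S*j,y+S*i+C*j,95] for i,j in((24,17),(24,-17),(-24,-17),(-24,17))]);print(proj(s,c,q).round(1).tolist())
E
```

```text
[[570.8, -202.2], [573.7, -234.5], [526.7, -240.1], [523.7, -206.6], [578.2, -201.7], [581.1, -233.8]] [ 548.70077178 -220.86770212   95.        ]
[[299.2, 194.0], [349.5, 194.1], [348.2, 261.9], [299.9, 261.8]]
```

View pics/w1c.png

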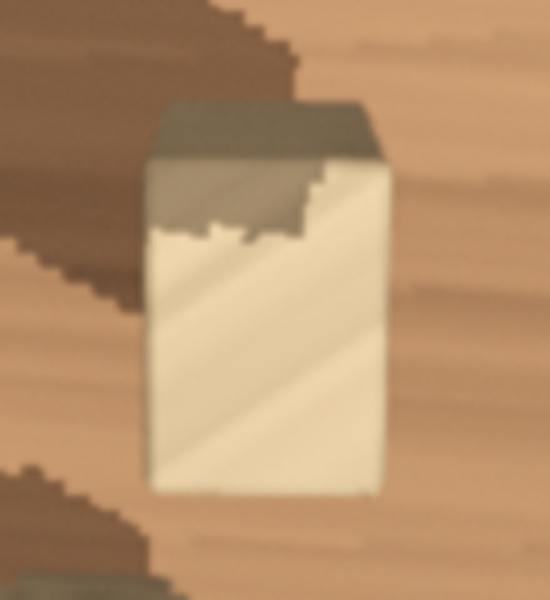

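```bash
python3 -m inch '[{"turn":[0,0,0],"travel":[-0.0013,0.04,0.001],"fingers":0.093},{"turn":[0,0,0],"travel":[-0.0013,0.08,0.001],"fingers":0.093},{"turn":[0,0,0],"travel":[-0.0013,0.12,0.001],"fingers":0.093},{"turn":[0,0,0],"travel":[-0.0013,0.15,0.001],"fingers":0.093},{"turn":[0,0,0],"travel":[-0.0013,0.168,0.001],"fingers":0.093},{"turn":[0,0,0],"travel":[-0.0013,0.168,0.001],"fingers":0.093},{"turn":[0,0,0],"travel":[-0.0013,0.168,0.001],"fingers":0.03},{"turn":[0,0,0],"travel":[-0.0013,0.168,0.001],"fingers":0.03},{"turn":[0,0,0],"travel":[-0.0013,0.168,0.001],"fingers":0.03},{"turn":[0,0,0],"travel":[-0.0013,0.168,0.001],"fingers":0.03},{"turn":[0,0,0],"travel":[-0.0013,0.168,0.001],"fingers":0.02},{"turn":[0,0,0],"travel":[-0.0013,0.168,0.001],"fingers":0.02},{"turn":[0,0,0],"travel":[-0.0013,0.168,0.001],"fingers":0.02},{"turn":[0,0,0],"travel":[-0.0013,0.168,0.001],"fingers":0.02}]' 40
```

```text
t: 3.32
eef_pos: [548.3, -221.2, 50.0]
eef_rot: [0.031, -0.032, 0.707, -0.706]
wrist_force: [-0.3, -0.4, 0.7]
width: 33.8
```

The grip is good, with a width of 33.8 mm. Next I'll lift and carry the leg to above the mortise.

```bash
python3 -m inch '[{"turn":[0,0,0],"travel":[0,-0.05,0],"fingers":0.02},{"turn":[0,0,0],"travel":[0,-0.1,0],"fingers":0.02},{"turn":[0,0,0],"travel":[0,-0.15,0],"fingers":0.02},{"turn":[0,-0.08,0],"travel":[-0.005,-0.15,-0.05],"fingers":0.02},{"turn":[0,-0.17,0],"travel":[-0.01,-0.15,-0.1],"fingers":0.02},{"turn":[0,-0.25,0],"travel":[-0.015,-0.15,-0.15],"fingers":0.02},{"turn":[0,-0.33,0],"travel":[-0.02,-0.15,-0.2],"fingers":0.02},{"turn":[0,-0.42,0],"travel":[-0.025,-0.15,-0.25],"fingers":0.02},{"turn":[0,-0.5,0],"travel":[-0.03,-0.15,-0.3],"fingers":0.02},{"turn":[0,-0.58,0],"travel":[-0.035,-0.15,-0.35],"fingers":0.02},{"turn":[0,-0.66,0],"travel":[-0.04,-0.15,-0.4],"fingers":0.02},{"turn":[0,-0.75,0],"travel":[-0.045,-0.15,-0.45],"fingers":0.02},{"turn":[0,-0.829,0],"travel":[-0.05,-0.15,-0.49],"fingers":0.02},{"turn":[0,-0.829,0],"travel":[-0.05,-0.15,-0.505],"fingers":0.02},{"turn":[0,-0.829,0],"travel":[-0.05,-0.15,-0.505],"fingers":0.02},{"turn":[0,-0.829,0],"travel":[-0.05,-0.15,-0.505],"fingers":0.02},{"turn":[0,-0.829,0],"travel":[-0.05,-0.15,-0.505],"fingers":0.02}]' 40
python3 - <<'E'
from h import *;from rig import r
s=r.read_state();c=r.camera('wrist');pickle.dump((s,c),open('w2.pkl','wb'));cv2.imwrite('pics/w2.png',c['image'][:,:,::-1])
c2=r.camera('scene');pickle.dump((s,c2),open('sc2.pkl','wb'));cv2.imwrite('pics/sc2.png',crop(c2['image'][:,:,::-1],370,190,160,150,4))
print(s['t'],s['eef_pos'],rot(s['eef_rot']).round(3).tolist(),s['qpos'],s['width'])
E
```

```text
t: 5.45
eef_pos: [553.7, 284.8, 200.4]
eef_rot: [0.312, -0.313, 0.634, -0.634]
wrist_force: [-0.5, 0.3, -1.8]
width: 33.8
5.45 [553.65517311 284.76134286 200.36383808] [[-0.609, -0.001, 0.793], [-0.793, 0.0, -0.609], [0.001, -1.0, -0.001]] [2.95785029e-01 4.01111731e-01 1.37672159e+00 5.84078752e-04
 1.36502637e+00 9.50305113e-01] 33.82293688660878
```

View pics/w2.png

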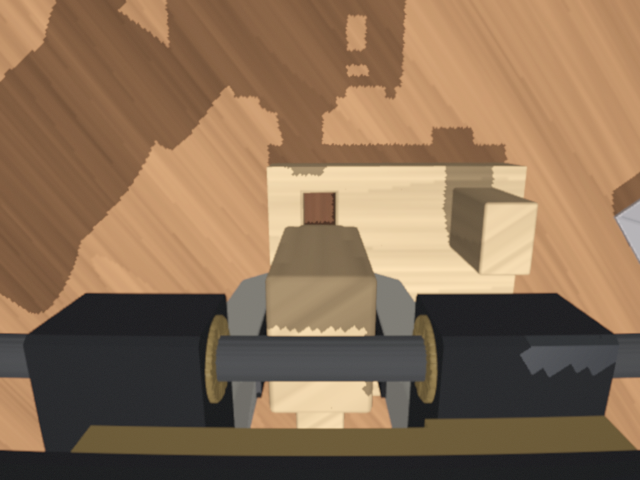

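The wrist view shows the leg held in line with the board. The mortise mouth's far edge is at about row 191, columns 302–338, and the board's corner is at (268,166). I'll enlarge it.

```bash
python3 - <<'E'
from h import *
a=cv2.imread('pics/w2.png');cv2.imwrite('pics/w2c.png',crop(a,255,155,130,100,6))
s,c=load('w2')
m=np.array([553.3,286.2,36]);C,S=np.cos(np.radians(52.6)),np.sin(np.radians(52.6))
f=lambda i,j,z:[m[0]+C*i-S*j,m[1]+S*i+C*j,z]
print('mouth44x30',proj(s,c,[f(22,15,36),f(22,-15,36),f(-22,-15,36)]).round(1).tolist())
print('board corner, edge',proj(s,c,[f(40,40,36),f(40,-160,36)]).round(1).tolist())
T=s['eef_pos'];m=T;print('leg top',proj(s,c,[f(i,j,T[2]+45) for i,j in((24,17),(24,-17),(-24,-17),(-24,17))]).round(1).tolist(),'shoulder+x',proj(s,c,[f(24,17,T[2]-25),f(24,-17,T[2]-25)]).round(1).tolist())
E
```

```text
mouth44x30 [[300.0, 187.9], [338.9, 187.8], [338.5, 243.0]]
board corner, edge [[266.9, 164.5], [527.6, 164.6]]
leg top [[262.6, 280.1], [377.2, 279.9], [372.4, 418.7], [268.2, 418.7]] shoulder+x [[283.1, 227.1], [357.9, 227.0]]
```

View pics/w2c.png

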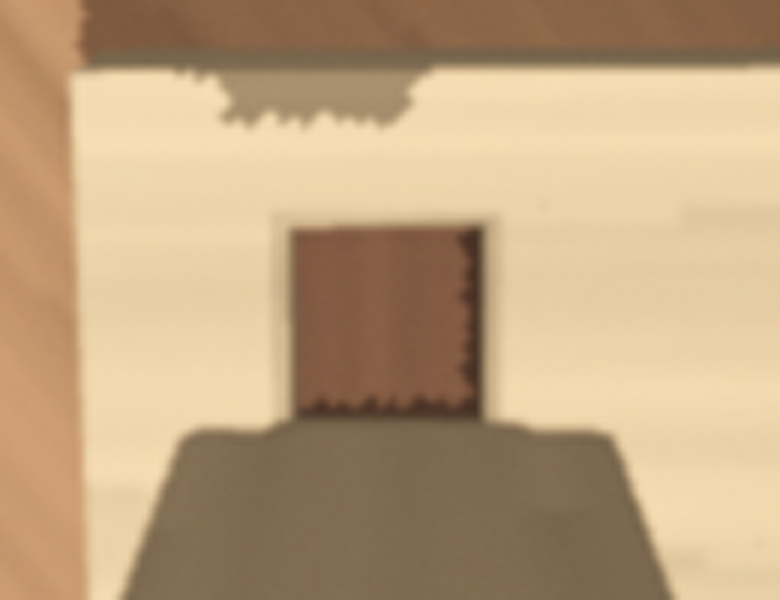

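By the wrist camera, which I also used to centre the leg, the mortise lies about 1 mm from the present TCP in each axis. I'll correct for that and descend to just above the mouth.

```bash
python3 -m inch '[{"turn":[0,-0.003,0],"travel":[0.001,0.03,-0.0011],"fingers":0.02},{"turn":[0,-0.003,0],"travel":[0.001,0.06,-0.0011],"fingers":0.02},{"turn":[0,-0.003,0],"travel":[0.001,0.09,-0.0011],"fingers":0.02},{"turn":[0,-0.003,0],"travel":[0.001,0.102,-0.0011],"fingers":0.02},{"turn":[0,-0.003,0],"travel":[0.001,0.102,-0.0011],"fingers":0.02},{"turn":[0,-0.003,0],"travel":[0.001,0.102,-0.0011],"fingers":0.02}]' 40
python3 - <<'E'
from h import *;from rig import r
s=r.read_state();print(s['wrist_force'],s['width'])
o=np.zeros((600,800,3),np.uint8)
for i,(n,x,y,w,h) in enumerate((('side',215,110,133,100),('scene',420,255,133,100),('wrist',220,150,240,180))):
    c=r.camera(n);pickle.dump((s,c),open(f'{n}3.pkl','wb'));q=cv2.resize(c['image'][y:y+h,x:x+w,::-1],(400,300),interpolation=cv2.INTER_CUBIC)
    o[300*(i//2):300*(i//2)+300,400*(i%2):400*(i%2)+400]=q
cv2.imwrite('pics/c3.png',o)
E
```

```text
t: 6.3
eef_pos: [553.1, 285.2, 99.9]
eef_rot: [0.314, -0.313, 0.634, -0.634]
wrist_force: [-0.3, 0.0, -1.1]
width: 33.7
[-0.33295682  0.02343812 -1.05668675] 33.67865342098952
```

View pics/c3.png

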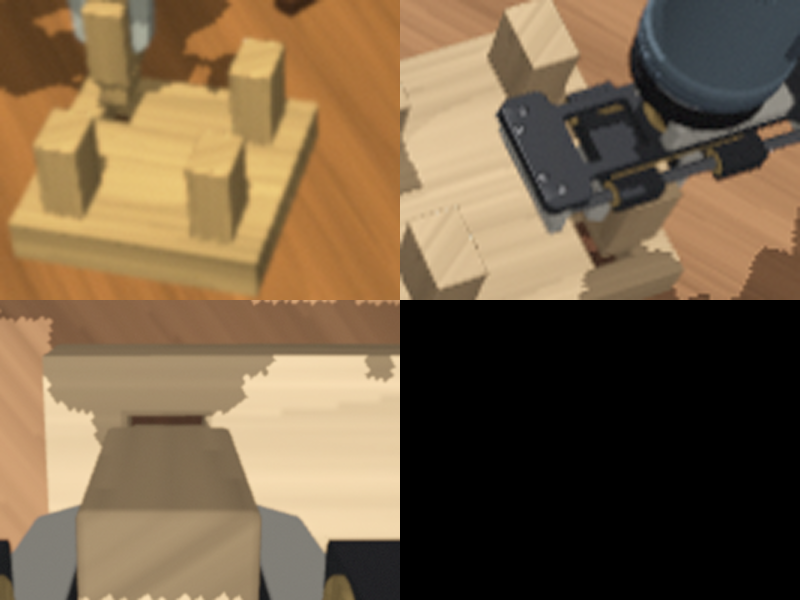

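The wrist crop shows the mortise opening at columns 130–204 (centre 167) and the leg's shoulders at 103–233 (centre 168), so it is aligned sideways. I'll trim 1 mm along x and start inserting.

```bash
python3 -m inch '[{"turn":[0,0,0],"travel":[0.0008,0.005,-0.0002],"fingers":0.02},{"turn":[0,0,0],"travel":[0.0008,0.01,-0.0002],"fingers":0.02},{"turn":[0,0,0],"travel":[0.0008,0.014,-0.0002],"fingers":0.02},{"turn":[0,0,0],"travel":[0.0008,0.017,-0.0002],"fingers":0.02},{"turn":[0,0,0],"travel":[0.0008,0.02,-0.0002],"fingers":0.02},{"turn":[0,0,0],"travel":[0.0008,0.02,-0.0002],"fingers":0.02}]' 40
```

```text
t: 7.2
eef_pos: [552.1, 284.7, 79.4]
eef_rot: [0.314, -0.313, 0.634, -0.633]
wrist_force: [-0.5, -0.3, -1.0]
width: 33.9
```

The tenon is in by about 6 mm with no contact force, so I'll continue.

```bash
python3 -m inch '[{"turn":[0,0,0],"travel":[0,0.004,0],"fingers":0.02},{"turn":[0,0,0],"travel":[0,0.008,0],"fingers":0.02},{"turn":[0,0,0],"travel":[0,0.012,0],"fingers":0.02},{"turn":[0,0,0],"travel":[0,0.015,0],"fingers":0.02},{"turn":[0,0,0],"travel":[0,0.017,0],"fingers":0.02},{"turn":[0,0,0],"travel":[0,0.017,0],"fingers":0.02}]' 40
```

```text
t: 7.95
eef_pos: [552.0, 284.7, 62.2]
eef_rot: [0.314, -0.314, 0.634, -0.633]
wrist_force: [-1.0, 0.6, -1.1]
width: 33.9
```

```bash
python3 -m inch '[{"turn":[0,0,0],"travel":[0,0.001,0],"fingers":0.02},{"turn":[0,0,0],"travel":[0,0.002,0],"fingers":0.02},{"turn":[0,0,0],"travel":[0,0.002,0],"fingers":0.02},{"turn":[0,0,0],"travel":[0,0.002,0],"fingers":0.02}]' 40
```

```text
t: 8.45
eef_pos: [552.1, 284.7, 61.0]
eef_rot: [0.314, -0.313, 0.634, -0.633]
wrist_force: [-2.6, -0.3, 5.7]
width: 33.8
```

Contact came at z = 61.0, exactly where the shoulders should seat. I'll press a little harder to confirm.

```bash
python3 -m inch '[{"turn":[0,0,0],"travel":[0,0.001,0],"fingers":0.02},{"turn":[0,0,0],"travel":[0,0.002,0],"fingers":0.02},{"turn":[0,0,0],"travel":[0,0.003,0],"fingers":0.02},{"turn":[0,0,0],"travel":[0,0.003,0],"fingers":0.02}]' 40
```

```text
t: 8.95
eef_pos: [552.2, 284.8, 60.9]
eef_rot: [0.315, -0.313, 0.634, -0.634]
wrist_force: [-5.2, -1.9, 19.7]
width: 33.8
```

The stop is firm at 20 N with no further travel. I'll unload, open part way and retreat upwards.

```bash
python3 -m inch '[{"turn":[0,0,0],"travel":[0,0.001,0],"fingers":0.02},{"turn":[0,0,0],"travel":[0,0,0],"fingers":0.06},{"turn":[0,0,0],"travel":[0,0,0],"fingers":0.06},{"turn":[0,0,0],"travel":[0,0,0],"fingers":0.06},{"turn":[0,0,0],"travel":[0,0,0],"fingers":0.06},{"turn":[0,0,0],"travel":[0,-0.02,0],"fingers":0.06},{"turn":[0,0,0],"travel":[0,-0.05,0],"fingers":0.06},{"turn":[0,0,0],"travel":[0,-0.09,0],"fingers":0.06},{"turn":[0,0,0],"travel":[0,-0.14,0],"fingers":0.06},{"turn":[0,0,0],"travel":[-0.04,-0.17,0],"fingers":0.06},{"turn":[0,0,0],"travel":[-0.08,-0.17,0.03],"fingers":0.06},{"turn":[0,0,0],"travel":[-0.1,-0.17,0.06],"fingers":0.06},{"turn":[0,0,0],"travel":[-0.1,-0.17,0.06],"fingers":0.06},{"turn":[0,0,0],"travel":[-0.1,-0.17,0.06],"fingers":0.06}]'
python3 - <<'E'
from h import *;from rig import r
s=r.read_state();print(s['wrist_force'],s['width'],s['t'])
o=np.zeros((600,800,3),np.uint8)
for i,(n,x,y,w,h) in enumerate((('side',215,110,133,100),('scene',370,240,160,120),('wrist',0,0,640,480),('scene',120,110,320,240))):
    c=r.camera(n);pickle.dump((s,c),open(f'{n}4.pkl','wb'));q=cv2.resize(c['image'][y:y+h,x:x+w,::-1],(400,300),interpolation=cv2.INTER_CUBIC)
    o[300*(i//2):300*(i//2)+300,400*(i%2):400*(i%2)+400]=q
cv2.imwrite('pics/c4.png',o)
E
```

```text
t: 10.7
eef_pos: [659.5, 327.7, 230.5]
eef_rot: [0.314, -0.314, 0.634, -0.633]
wrist_force: [-0.4, 0.5, 0.2]
width: 60.3
[-0.4340096   0.51686413  0.19332469] 60.25143161932975 10.7
```

View pics/c4.png

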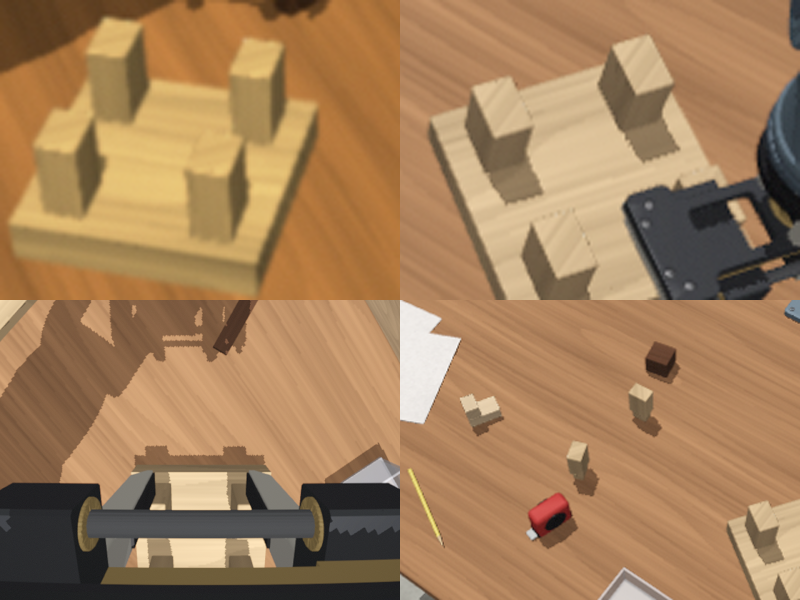

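The side crop (top left) shows four upright legs. The new one, top at about (118,32), matches the others in direction and height and sits on the board with no visible gap. The bystanders in view are where they were. Handing in.

```bash
python3 - <<'E'
from h import *;from rig import r
s,c=load('side4')
C,S=np.cos(np.radians(52.6)),np.sin(np.radians(52.6));o=np.array([564,201])
for i,j in((60,60),(-60,60),(60,-60),(-60,-60)):
    print((i,j),((proj(s,c,[[o[0]+C*i-S*j,o[1]+S*i+C*j,106]])-[215,110])*[400/133,3]).round(0).tolist())
print(r.close_job())
E
```

```text
(60, 60) [[114.0, 35.0]]
(-60, 60) [[63.0, 126.0]]
(60, -60) [[257.0, 55.0]]
(-60, -60) [[215.0, 149.0]]
the job is handed in; nothing more can be done
None
```

The loose leg is in the empty mortise and pushed home, and I handed the job in at about 11 s of the 38 s allowed. I gripped it across its 34 mm sides, turned it about 47.5°, inserted it, released it and backed the arm clear.

- **Seating:** contact came at TCP z = 61.0 mm, exactly the height computed for the shoulders sitting on the board. Pressing on to about 20 N moved it only 0.1 mm further.
- **Squareness:** in the last side view the leg stands upright and parallel to the other three, with no visible gap at the shoulders. Its top appeared within about 5 enlarged pixels (under 2 image pixels) of where a seated leg should be; the same prediction fits the other three legs about as well.
- **Robot:** at hand-in the wrist force was near zero and the gripper was clear of everything.
- **Bystanders:** the arm never came down near them. The tape, offcut and notched block looked unmoved. Only a corner of the tub was visible in the last crop.
- **Disagreement:** the scene and wrist cameras differed by about 1.7 mm on the mortise position. I used the wrist camera, and the tenon went in with no side contact of note.

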